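Hold the cheese clamp open at its mark

ROBOT

A 6-joint arm with a two-finger parallel gripper is mounted at the origin on the work surface. World frame = base frame: x ahead of the robot, y to its left, z up, the work surface at z = 0. Lengths are in mm, angles in degrees, forces in N, time in s.
With the tool pointing down it reaches from about 300 to 850 mm from the base axis. Payload 4.2 kg.
Tool frame: the origin (TCP) lies between the finger pads; the fingertips stand 22 mm ahead of it and the grasp point (between the pads) lies 3 mm ahead of it; z points along the fingers, y is the direction in which the jaws open and shut (so a half turn about z gives the same grasp; the last joint's range is limited). The gripper opens to 91 mm and grips with 3 to 60 N. Pads are 32 mm wide; open, the fingers measure 118 mm over their backs; the gripper's body (76 mm by 178 mm) begins 60 mm behind the grasp point.
Start: joints at [-77.063, 18.312, 89.639, -0, 72.044, -1.146], TCP at [139.918, -557.733, 212.076] pointing down, gripper open.
Joint ranges: [-177.97, 177.97], [-48.28, 115.42], [12.27, 149.76], [-77.06, 257.06], [2.81, 150.46], [-146.56, 146.56]. Speed limits (degrees/s): [147.25, 147.25, 180, 180, 180, 180].

INTERFACE

Orientations are given as [roll, pitch, yaw] about the fixed x, y, z axes, in that order (R = Rz(yaw) Ry(pitch) Rx(roll)).
In Python, from workcell import telemetry, cams, env gives the robot as it stands.
- The arm moves only by the shell command python3 -m inch 'ROWS' [FORCE]. ROWS is JSON, a list of rows, each an object of numbers: "x", "y", "z": the shift along the tool's x, y, z in cm; "yaw": the turn about the tool's z in units of 5 degrees (1.0 is 5 degrees); "gripper": the gripper's target within -1 to 1 (fully open at 1, half-way at 0, shut at -1). A call has 1 to 12 rows; each row shifts and turns the commanded pose from where the row before left it, along the tool's axes as they then stand; what a row does not reach is not made up. A row lasts 1/12 s, in which the tool goes at most 41.7 mm and 7.16 degrees, less where a joint would pass 70% of its speed; a pose out of reach is approached as far as the arm can. A call is refused whole if a number of a shift passes 4.17 or a number of a turn 1, either way. A call with a gripper value outside its range is refused whole. The fingers move at their own pace and stop on an object; FORCE is the grip in N (left out, the last holds). Time passes only in rows, so rows that do not move let the fingers close. It gives the time, the measured TCP pose, the force and the opening at its end, in the units of the state.
- telemetry.state(): the state, without advancing time (a new reading comes with each control period).
- cams.grab_frame(name): name is "side" or "top"; returns a dict with "pixels" (480x640x3 uint8, red, green, blue), "mtx" (3x3 intrinsics, pixels), "distortion" ([k1, k2, p1, p2, k3] as OpenCV has them; the pictures are not rectified), "rvec" (rotation vector, rad) and "tvec" (3), from world to camera coordinates, as OpenCV has them. Camera axes: x right, y down, z forward; pixel columns grow to the right and rows downward; lengths in mm; the calibration is good to about 2 mm. A picture is of the moment at which its call begins. There is no depth.
- env.job_done(): hands the job in, once; it reports no verdict.
The state is a dict: "time_s": time; "qpos": joint angles; "qvel": joint speeds; "effort": joint torques, N m; "ee_pos": TCP position; "ee_rot": TCP orientation; "force": force on the tool from outside, world axes, zero at the start; "torque": the same for the moment, N m; "gripper_width": finger opening in mm.
Only numpy, scipy, OpenCV 4.12 (cv2) and the standard library are available. Lean on these libraries where they do the work, as an engineer would, in place of code of your own. Each camera call takes 0.05 s, during which the arm holds its last target. There are 200 camera calls.

TASK

Slide the clear guard of the cheese clamp fully open, then pull the black spring handle out until the thin index arm on the slide lines up with the small steel mark on the gauge rail beside it. The spring pulls the slide back, so finish while still gripping the handle, holding it still at the mark so that a colleague can take the sample out. Never draw the handle out while the guard covers it, and leave everything else on the table where it is.

Things in the scene. Friction and masses are not known exactly. Their poses are not given: they have to be found in the camera images.
- clamp: The cheese clamp, fixed to the table, at a varied place and yaw: light wooden deck 15 mm thick with steel parts. Origin on the table surface; the deck spans its x -210 to 195 mm, y -120 to 230 mm. Its -x is the front, the way the handle is pulled; +y is the way the guard opens. A guard track crosses the front at x -135 (top 21 mm); back stop at x 172 to 187 (top 85 mm)
- guide_top (a point): Middle of the top of the steel guide block, 100 mm above the table, clamp x -20, y 0. The block spans clamp x -35 to -5, y -60 to 60. On its front edge lies the aluminium guard rail (x -40 to -30, y -75 to 225, top 108 mm)
- guard (a joint): Opening of the guard, m: 0 closed, grows along the clamp's +y, end stop 0.15, starts at 0 to 0.03; 2 N friction, stays where left. A clear plastic hood with aluminium edging, 130 mm wide in y, open at its sides: top panel at clamp x -138 to -35, 110 to 116 mm above the table, front panel at x -138 down to 22 mm. Closed, it covers the handle from above and in front
- guard_grip (a point): Centre of the guard's upright aluminium fin, 140 mm above the table: the fin is 12 mm thick (clamp y), 50 mm long (clamp x), and stands on the guard's top panel from 114 to 154 mm above the table. It moves with the guard; at clamp x -87.5 mm, y = joint value of the guard
- slide (a joint): How far the handle and its slide are pulled out, in m: 0 at rest, grows as it is pulled along the clamp's -x, end stop at 0.10. A spring draws it back: about 3.6 N at 0 plus 90 N/m (8 to 12 N at the mark), 0.5 N of friction; it snaps back when let go
- handle_grip (a point): The handle on the slide, 75 mm above the table on its centre line: black upright block 18 mm (clamp x) x 50 mm (clamp y), from 45 to 95 mm above the table, on a small foot. At clamp x -85 mm at rest, y 0; axes as the clamp. A 12 mm rod, 55 mm up, joins it to the guide block, whose face is 41 mm behind it at rest; once the guard is open nothing as high is before it
- index_tip (a point): Free end of the thin steel index arm, 31 mm above the table, which sticks out of the handle's foot towards the clamp's -y: 4 mm wide (clamp x), its end 75 mm from the handle's centre. Moves with the handle; its clamp x is the handle's
- mark_tip (a point): Tip of the mark: a steel blade 4 mm wide (clamp x) on a 16 x 24 mm saddle on the gauge rail (along x at clamp y -100, top 25 mm). 31 mm above the table, clamp y -79 mm, pointing to +y; same axes as the clamp. Fixed, 35 to 88 mm out from the index arm's rest position along the clamp's -x, differently each time
- sample: Block of hard cheese, 60 x 88 x 50 mm, standing loose in the clamp between the jaw plate and the back stop. Leave alone. Origin under its centre
- wedge: Wedge of hard cheese, about 105 x 65 x 45 mm, on the table right of the clamp. Leave alone. Origin under its thin end
- knife: Knife, 290 mm long, black handle, on the table right of the clamp's front. Leave alone. Origin under the joint of handle and blade, blade along its +x
- jar_a: Closed sample jar, 60 mm across, 75 mm high, on the deck's left back part. Leave alone. Origin under its centre
- jar_b: Closed sample jar, 60 mm across, 75 mm high, on the table right of the clamp. Leave alone. Origin under its centre
- bowl: Steel bowl, 100 mm across, 45 mm high, on the table left of the clamp. Leave alone. Origin under its centre
- crumb: Lump of cheese, 35 x 28 x 27 mm, on the table before the clamp. Leave alone. Origin under its centre

How it is judged (in metres and radians):
On the way:
1. the guard is slid fully open (at least 130 of its 150 mm) (value of joint guard above 0.13 m), for 0.2 s.
At the end, for the whole second after the job is handed in: Through the last second the guard is still open at least 130 mm, the index arm is within 5 mm of the mark along the slide, still (under 10 mm/s), and the robot's fingers are holding the handle there (over 3 N between fingers and handle) (value of joint guard above 0.13 m and x of index_tip in the frame of mark_tip between -0.005 and 0.005 m and contact force between the fingers and slide above 3 N and velocity of joint slide between -0.01 and 0.01 m/s); the arm keeps its last pose, push and grip.
It fails at once if the handle is drawn out more than 12 mm while the guard is open less than 110 mm (value of joint slide above 0.012 m and value of joint guard below 0.11 m).
It fails at once if a bystander is moved more than 30 mm (distance of any of sample, wedge, knife, jar_a, jar_b, bowl, crumb from where it was at the start of the episode above 0.03 m).
It also fails if it takes over 45 s, if anything falls off the work surface, if the arm or the gripper's body presses on something with over 40 N, if the wrist force passes 120 N, or if a joint passes its speed limit or range.

## Working session

There is one attempt and no reset: what is moved stays moved. The work goes in short steps, Python scripts to look and compute and a shell command to move; the robot and the scene stay as the last step left them, time stands still between calls to the robot, and variables do not carry over. Pictures are saved under pics/ and viewed, about 8 in all and at most 12, crops included, and the job is handed in when it is done.

```bash
mkdir -p pics
cat > h.py <<'E'
from workcell import telemetry, cams, env
import cv2, numpy as np
def grab(n,f=None):
    d=cams.grab_frame(n); im=cv2.cvtColor(d["pixels"],cv2.COLOR_RGB2BGR)
    if f: cv2.imwrite("pics/"+f,im)
    return d,im
def ray(d,uv,z):
    "pixel -> world point at height z"
    p=cv2.undistortPoints(np.array([[uv]],float),np.array(d["mtx"]),np.array(d["distortion"]))[0,0]
    R=cv2.Rodrigues(np.array(d["rvec"],float))[0]; c=-R.T@np.array(d["tvec"],float).ravel(); v=R.T@np.array([p[0],p[1],1])
    return c+v*(z-c[2])/v[2]
def proj(d,P):
    return cv2.projectPoints(np.array(P,float).reshape(-1,1,3),np.array(d["rvec"],float),np.array(d["tvec"],float),np.array(d["mtx"]),np.array(d["distortion"]))[0][:,0]
E
python3 - <<'E'
from h import *
import pickle
for n in("top","side"):
    d,im=grab(n,n+"0.png"); pickle.dump(d,open(n+"0.pkl","wb"))
print(telemetry.state())
E
```

```text
{'time_s': 0.1, 'qpos': array([-7.70638486e+01,  1.83470753e+01,  8.96966133e+01, -1.23933245e-03,
        7.20413064e+01, -1.14495601e+00]), 'qvel': array([-0.0363826 , -0.05978508, -0.25581086,  0.00812571,  0.09507895,
       -0.02903165]), 'effort': array([-3.33795570e-04, -4.13333380e+01, -2.32509488e+01,  7.28017744e-02,
        4.22045798e-02, -5.31316141e-05]), 'ee_pos': array([ 139.80476058, -557.31543761,  211.33237307]), 'ee_rot': array([-1.79914998e+02, -5.20214630e-04,  1.40814901e+01]), 'force': array([-0.16629087,  0.12957496,  0.84005234]), 'torque': array([-0.00444175, -0.02030022, -0.00849313]), 'gripper_width': 91.34932823195685}
```

View pics/top0.png

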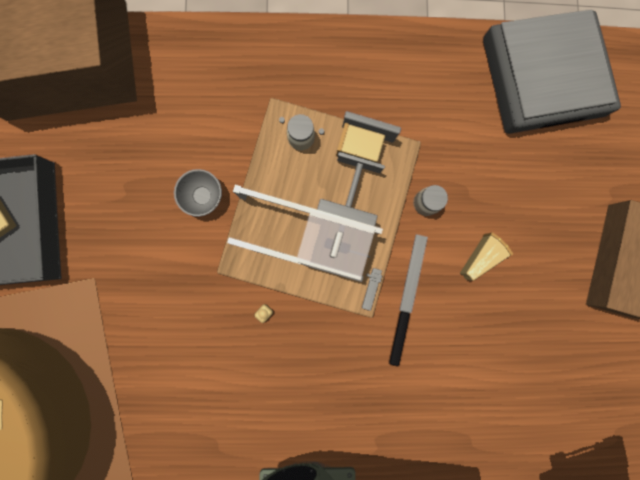

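View pics/side0.png

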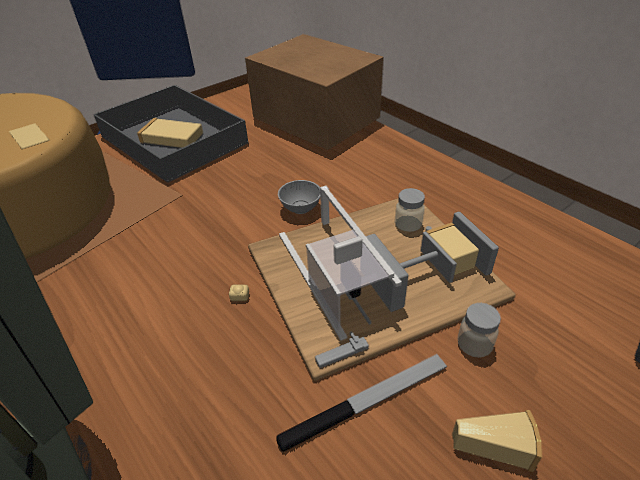

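The top view shows the deck corners near (271,99), (420,143), (373,316) and (219,272). The fin is near (337,244) and the gauge rail with its saddle near (373,285). In the side view the mark saddle is near (358,345). Next I fit the clamp pose and enlarge both areas.

```bash
cat >> h.py <<'E'
def w(T,p):
    x,y,a=T; p=np.atleast_2d(p).astype(float); c,s=np.cos(a),np.sin(a)
    return np.c_[x+c*p[:,0]-s*p[:,1], y+s*p[:,0]+c*p[:,1], p[:,2]]
E
python3 - <<'E'
from h import *
import pickle
from scipy.optimize import least_squares
d=pickle.load(open("top0.pkl","rb")); s=pickle.load(open("side0.pkl","rb"))
C=np.array([[195,230,15],[195,-120,15],[-210,-120,15],[-210,230,15]])
uv=np.array([[271,99],[420,143],[373,316],[219,272]])
q=np.array([ray(d,u,15) for u in uv]);print(q.round(0), [np.linalg.norm(q[i]-q[i-1]).round() for i in range(4)])
f=least_squares(lambda T:(proj(d,w(T,C))-uv).ravel(),[500,0,0]);T=f.x;print(T,np.degrees(T[2]),f.fun.round(1))
np.save("T.npy",T)
print("side proj",proj(s,w(T,C)).round())
print("fin top y:",[ (w(T,[[-87.5,g,154]])[0]).round() for g in (0,30)], proj(d,w(T,[[-87.5,g,154] for g in (0,30)])).round(1))
print("rest tip/mark35/mark88 top",proj(d,w(T,[[-85,-75,31],[-120,-79,31],[-173,-79,31]])).round(1))
a=cv2.resize(cv2.cvtColor(d["pixels"],4)[190:320,210:390],None,fx=4.4,fy=4.4,interpolation=2); cv2.imwrite("pics/top0c.png",a)
b=cv2.resize(cv2.cvtColor(s["pixels"],4)[230:380,290:440],None,fx=4,fy=4,interpolation=2); cv2.imwrite("pics/side0c.png",b)
E
```

```text
[[ 904.   82.   15.]
 [ 809. -249.   15.]
 [ 429. -142.   15.]
 [ 523.  189.   15.]] [np.float64(396.0), np.float64(344.0), np.float64(396.0), np.float64(344.0)]
[ 6.58654957e+02 -8.54292453e+01 -2.75744432e-01] -15.798992205757273 [-0.5 -2.2  2.  -1.9  0.7  2.2 -2.   1.6]
side proj [[414. 193.]
 [519. 294.]
 [315. 379.]
 [248. 244.]]
fin top y: [array([574., -62., 154.]), array([583., -33., 154.])] [[340.7 245. ]
 [325.1 240.6]]
rest tip/mark35/mark88 top [[370.3 256.5]
 [367.7 272.9]
 [361.  296.9]]
```

View pics/top0c.png

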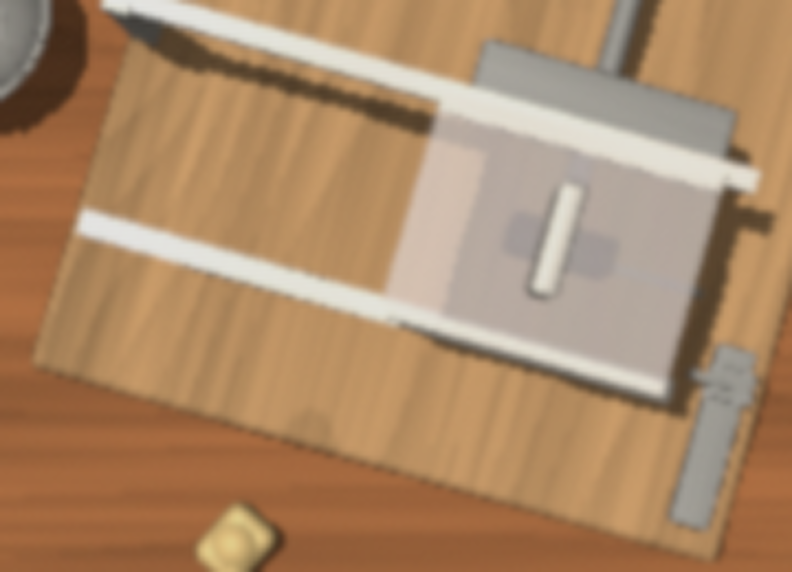

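View pics/side0c.png

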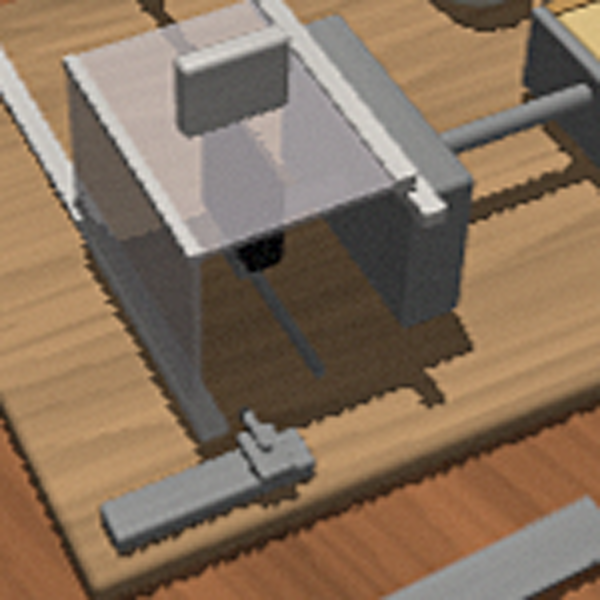

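The crops show the mark tip at top ≈(368,275) and side ≈(352,333), the index tip at side ≈(369.5,323), and the fin top at (336.6,244.5). The rail ends are also visible, so I can run a combined fit.

Run:
```python
from h import *
import pickle
from scipy.optimize import least_squares
d=pickle.load(open("top0.pkl","rb")); s=pickle.load(open("side0.pkl","rb"))
# params x,y,a,markx,guard
def pts(p):
    m,g=p[3:]
    return ([[195,230,15],[195,-120,15],[-210,-120,15],[-210,230,15],[-35,-75,108],[-35,225,108],[m,-79,31],[-87.5,g,154]],
            [[-210,-120,15],[-85,-75,31],[m,-79,31],[-35,-75,108],[-62.5,g,154],[-112.5,g,154]])
tu=[[271,99],[420,143],[372.7,317],[218.5,273],[382,231.1],[234.5,191],[368,275.2],[336.6,244.5]]
su=[[314,378],[369.5,323],[352,333.2],[397.5,281],[361,238.5],[335,245.5]]
U=np.r_[tu,su]
def f(p):
    a,b=pts(p); return (np.r_[proj(d,w(p[:3],a)),proj(s,w(p[:3],b))]-U).ravel()
r=least_squares(f,[658,-85,-.276,-130,10],loss="soft_l1"); p=r.x
print(p.round(3),np.degrees(p[2])); print(f(p).reshape(-1,2).round(1))
np.save("T.npy",p)
T=p[:3]; g=p[4]
print("fin",w(T,[-87.5,g,140]),"handle",w(T,[-85,0,75]),"mark handle",w(T,[p[3],0,75]))
print(telemetry.state()["ee_pos"])
```

```text
[ 6.57610e+02 -8.31860e+01 -2.75000e-01 -1.22364e+02  5.62500e+00] -15.752602240260229
[[-1.7 -1.7]
 [ 1.  -1.5]
 [ 0.1  1.6]
 [-2.5  1.2]
 [-0.4  0.5]
 [-0.1 -1.7]
 [-1.6 -0.8]
 [-0.   0.3]
 [-0.2  0.5]
 [ 0.8  0.8]
 [-0.3  0.1]
 [ 1.7  2.2]
 [ 0.6 -1.1]
 [-0.7  0.9]]
fin [[574.92316276 -54.01746942 140.        ]] handle [[575.80213972 -60.11003425  75.        ]] mark handle [[539.8413918  -49.96629124  75.        ]]
[ 139.80476058 -557.31543761  211.33237307]
```

```bash
python3 -m inch '[{"yaw":1},{"yaw":1},{"yaw":1},{"yaw":1},{"yaw":1},{"yaw":0.97},{}]'
cat >> h.py <<'E'
def delta(clampxy,z):
    "shift in tool axes, cm, to bring the TCP above a clamp point; and yaw units"
    from scipy.spatial.transform import Rotation as Ro
    T=np.load("T.npy"); s=telemetry.state(); R=Ro.from_euler("xyz",s["ee_rot"],degrees=True).as_matrix()
    return (R.T@(w(T[:3],[*clampxy,z])[0]-s["ee_pos"])/10).round(2),((s["ee_rot"][2]-np.degrees(T[2]))/5).round(2)
E
python3 -c "
from h import *;print(delta((-87.5,np.load('T.npy')[4]),212))"
```

```text
(array([ 5.445e+01, -3.823e+01, -1.000e-02]), np.float64(5.97))invalid input
```

```bash
python3 -m inch '[{"yaw":1},{"yaw":1},{"yaw":1},{"yaw":1},{"yaw":1},{"yaw":0.97},{"x":0}]';
python3 -c "
from h import *;print(delta((-87.5,np.load('T.npy')[4]),212))"
```

```text
(array([ 5.445e+01, -3.823e+01, -1.000e-02]), np.float64(5.97))invalid input
```

```bash
python3 -m inch '[{"x":0,"y":0,"z":0,"yaw":1,"gripper":1},{"x":0,"y":0,"z":0,"yaw":1,"gripper":1},{"x":0,"y":0,"z":0,"yaw":1,"gripper":1},{"x":0,"y":0,"z":0,"yaw":1,"gripper":1},{"x":0,"y":0,"z":0,"yaw":1,"gripper":1},{"x":0,"y":0,"z":0,"yaw":0.97,"gripper":1},{"x":0,"y":0,"z":0,"yaw":0,"gripper":1}]';
python3 -c "
from h import *;print(delta((-87.5,np.load('T.npy')[4]),212))"
```

```text
time_s: 0.68
ee_pos: [139.8, -557.5, 211.6]
ee_rot: [-180.0, 0.0, -15.8]
force: [0.6, 0.4, 0.2]
gripper_width: 91.3
(array([ 28.11, -60.31,  -0.  ]), np.float64(-0.02))
```

```bash
python3 -m inch '[{"x":1.56,"y":-3.35,"z":0,"yaw":0,"gripper":1},{"x":1.56,"y":-3.35,"z":0,"yaw":0,"gripper":1},{"x":1.56,"y":-3.35,"z":0,"yaw":0,"gripper":1},{"x":1.56,"y":-3.35,"z":0,"yaw":0,"gripper":1},{"x":1.56,"y":-3.35,"z":0,"yaw":0,"gripper":1},{"x":1.56,"y":-3.35,"z":0,"yaw":0,"gripper":1},{"x":1.56,"y":-3.35,"z":0,"yaw":0,"gripper":1},{"x":1.56,"y":-3.35,"z":0,"yaw":0,"gripper":1},{"x":1.56,"y":-3.35,"z":0,"yaw":0,"gripper":1},{"x":1.56,"y":-3.35,"z":0,"yaw":0,"gripper":1},{"x":1.56,"y":-3.35,"z":0,"yaw":0,"gripper":1},{"x":1.56,"y":-3.35,"z":0,"yaw":0,"gripper":1}]'
python3 -m inch '[{"x":1.56,"y":-3.35,"z":0,"yaw":0,"gripper":1},{"x":1.56,"y":-3.35,"z":0,"yaw":0,"gripper":1},{"x":1.56,"y":-3.35,"z":0,"yaw":0,"gripper":1},{"x":1.56,"y":-3.35,"z":0,"yaw":0,"gripper":1},{"x":1.56,"y":-3.35,"z":0,"yaw":0,"gripper":1},{"x":1.56,"y":-3.35,"z":0,"yaw":0,"gripper":1},{"x":0,"y":0,"z":0,"yaw":0,"gripper":1},{"x":0,"y":0,"z":0,"yaw":0,"gripper":1}]'
python3 -c "
from h import *;print(delta((-87.5,np.load('T.npy')[4]),145)); d,im=grab('side'); cv2.imwrite('pics/s1.png',cv2.resize(im[110:360,220:480],None,fx=2.3,fy=2.3))"
```

```text
time_s: 1.68
ee_pos: [430.0, -220.1, 212.0]
ee_rot: [180.0, 0.0, -15.6]
force: [0.7, -1.1, -0.0]
gripper_width: 91.3
time_s: 2.35
ee_pos: [574.5, -52.3, 211.2]
ee_rot: [180.0, 0.1, -15.5]
force: [0.7, -0.2, 0.6]
gripper_width: 91.3
(array([0.09, 0.15, 6.62]), np.float64(0.05))
```

View pics/s1.png

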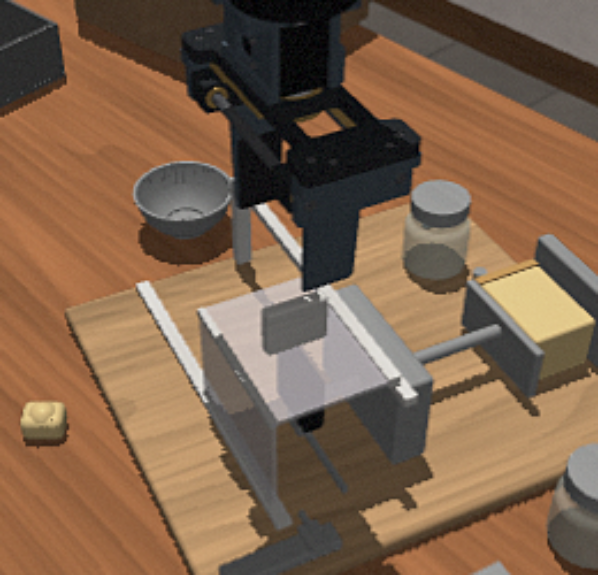

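The fingers straddle the fin, with its top at crop (295,300), and the jaw direction is across it. I'll descend and close.

```bash
python3 -m inch '[{"x":0.1,"y":0.15,"z":2.2,"yaw":0,"gripper":1},{"x":0,"y":0,"z":2.2,"yaw":0,"gripper":1},{"x":0,"y":0,"z":2.2,"yaw":0,"gripper":1},{"x":0,"y":0,"z":0,"yaw":0,"gripper":-1},{"x":0,"y":0,"z":0,"yaw":0,"gripper":-1},{"x":0,"y":0,"z":0,"yaw":0,"gripper":-1},{"x":0,"y":0,"z":0,"yaw":0,"gripper":-1},{"x":0,"y":0,"z":0,"yaw":0,"gripper":-1},{"x":0,"y":0,"z":0,"yaw":0,"gripper":-1},{"x":0,"y":0,"z":0,"yaw":0,"gripper":-1},{"x":0,"y":0,"z":0,"yaw":0,"gripper":-1},{"x":0,"y":0,"z":0,"yaw":0,"gripper":-1}]' 15
```

```text
time_s: 3.4
ee_pos: [574.6, -55.4, 146.2]
ee_rot: [180.0, -0.0, -15.8]
force: [0.5, 0.1, -1.1]
gripper_width: 34.1
```

```bash
python3 -m inch '[{"x":0,"y":0,"z":0,"yaw":0,"gripper":-1},{"x":0,"y":0,"z":0,"yaw":0,"gripper":-1},{"x":0,"y":0,"z":0,"yaw":0,"gripper":-1},{"x":0,"y":0,"z":0,"yaw":0,"gripper":-1},{"x":0,"y":0,"z":0,"yaw":0,"gripper":-1},{"x":0,"y":0,"z":0,"yaw":0,"gripper":-1},{"x":0,"y":0,"z":0,"yaw":0,"gripper":-1}]'; python3 -c "
from h import *;print(delta((-87.5,150),145))"
```

```text
time_s: 3.98
ee_pos: [574.6, -55.2, 146.0]
ee_rot: [-180.0, 0.0, -15.8]
force: [-0.0, 2.1, -0.2]
gripper_width: 11.9
(array([-1.000e-02, -1.456e+01,  1.000e-01]), np.float64(-0.01))
```

```bash
python3 -m inch '[{"x":0,"y":-1.2,"z":0,"yaw":0,"gripper":-1},{"x":0,"y":-1.2,"z":0,"yaw":0,"gripper":-1},{"x":0,"y":-1.2,"z":0,"yaw":0,"gripper":-1},{"x":0,"y":-1.2,"z":0,"yaw":0,"gripper":-1},{"x":0,"y":-1.2,"z":0,"yaw":0,"gripper":-1},{"x":0,"y":-1.2,"z":0,"yaw":0,"gripper":-1},{"x":0,"y":-1.2,"z":0,"yaw":0,"gripper":-1},{"x":0,"y":-1.2,"z":0,"yaw":0,"gripper":-1},{"x":0,"y":-1.2,"z":0,"yaw":0,"gripper":-1},{"x":0,"y":-1.2,"z":0,"yaw":0,"gripper":-1},{"x":0,"y":-1.2,"z":0,"yaw":0,"gripper":-1},{"x":0,"y":-1.2,"z":0,"yaw":0,"gripper":-1}]'
python3 -m inch '[{"x":0,"y":0,"z":0,"yaw":0,"gripper":-1},{"x":0,"y":0,"z":0,"yaw":0,"gripper":-1},{"x":0,"y":0,"z":0,"yaw":0,"gripper":-1}]'; python3 -c "
from h import *;print(delta((-87.5,150),145))"
```

```text
time_s: 4.98
ee_pos: [614.5, 84.1, 146.0]
ee_rot: [180.0, -0.1, -15.8]
force: [3.7, -4.6, -2.9]
gripper_width: 12.2
time_s: 5.23
ee_pos: [614.6, 84.4, 146.0]
ee_rot: [-179.9, -0.1, -15.8]
force: [4.5, 0.1, -3.5]
gripper_width: 11.6
(array([-0.06, -0.04,  0.1 ]), np.float64(-0.0))
```

The guard is at about 149.6 mm and the grip is still on the fin. I'll release, lift, and move over the handle.

```bash
python3 -m inch '[{"x":0,"y":0,"z":0,"yaw":0,"gripper":1},{"x":0,"y":0,"z":0,"yaw":0,"gripper":1},{"x":0,"y":0,"z":0,"yaw":0,"gripper":1},{"x":0,"y":0,"z":0,"yaw":0,"gripper":1},{"x":0,"y":0,"z":0,"yaw":0,"gripper":1},{"x":0,"y":0,"z":-2,"yaw":0,"gripper":1},{"x":0,"y":0,"z":-2,"yaw":0,"gripper":1},{"x":0,"y":0,"z":-2,"yaw":0,"gripper":1},{"x":0,"y":0,"z":0,"yaw":0,"gripper":1},{"x":0,"y":0,"z":0,"yaw":0,"gripper":1}]'; python3 -c "
from h import *;print(delta((-85,0),78))
d,im=grab('side'); cv2.imwrite('pics/s2.png',cv2.resize(im[150:390,220:480],None,fx=2.4,fy=2.4,interpolation=2))"
```

```text
time_s: 6.07
ee_pos: [614.0, 83.2, 207.0]
ee_rot: [-180.0, -0.1, -15.8]
force: [-0.3, -0.2, -1.0]
gripper_width: 76.0
(array([ 0.19, 14.84, 12.88]), np.float64(-0.0))
```

View pics/s2.png

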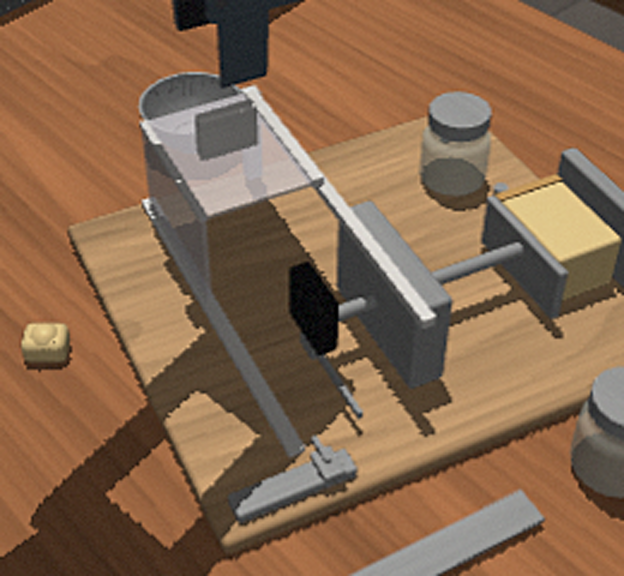

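The guard stands fully open and the handle is exposed at crop (313,308). Next I go over it and down.

```bash
python3 -m inch '[{"x":0.2,"y":2.97,"z":0,"yaw":0,"gripper":1},{"x":0,"y":2.97,"z":0,"yaw":0,"gripper":1},{"x":0,"y":2.97,"z":0,"yaw":0,"gripper":1},{"x":0,"y":2.97,"z":0,"yaw":0,"gripper":1},{"x":0,"y":2.97,"z":0,"yaw":0,"gripper":1},{"x":0,"y":0,"z":0,"yaw":0,"gripper":1},{"x":0,"y":0,"z":2.5,"yaw":0,"gripper":1},{"x":0,"y":0,"z":2.5,"yaw":0,"gripper":1},{"x":0,"y":0,"z":2.5,"yaw":0,"gripper":1},{"x":0,"y":0,"z":0,"yaw":0,"gripper":1},{"x":0,"y":0,"z":0,"yaw":0,"gripper":1}]'; python3 -c "
from h import *;print(delta((-85,0),78))"
```

```text
time_s: 7.03
ee_pos: [573.9, -59.8, 129.2]
ee_rot: [180.0, 0.3, -15.8]
force: [0.3, 0.7, 0.3]
gripper_width: 90.8
(array([ 0.22, -0.03,  5.11]), np.float64(-0.0))
```

```bash
python3 -m inch '[{"x":0.1,"y":0,"z":1.3,"yaw":0,"gripper":1},{"x":0.1,"y":0,"z":1.3,"yaw":0,"gripper":1},{"x":0,"y":0,"z":1.3,"yaw":0,"gripper":1},{"x":0,"y":0,"z":1.2,"yaw":0,"gripper":1},{"x":0,"y":0,"z":0,"yaw":0,"gripper":-1},{"x":0,"y":0,"z":0,"yaw":0,"gripper":-1},{"x":0,"y":0,"z":0,"yaw":0,"gripper":-1},{"x":0,"y":0,"z":0,"yaw":0,"gripper":-1},{"x":0,"y":0,"z":0,"yaw":0,"gripper":-1},{"x":0,"y":0,"z":0,"yaw":0,"gripper":-1},{"x":0,"y":0,"z":0,"yaw":0,"gripper":-1},{"x":0,"y":0,"z":0,"yaw":0,"gripper":-1}]' 45; python3 -m inch '[{"x":0,"y":0,"z":0,"yaw":0,"gripper":-1},{"x":0,"y":0,"z":0,"yaw":0,"gripper":-1},{"x":0,"y":0,"z":0,"yaw":0,"gripper":-1},{"x":0,"y":0,"z":0,"yaw":0,"gripper":-1}]';python3 -c "
from h import *;print(delta((-85,0),78),delta((np.load('T.npy')[3],0),78))"
```

```text
time_s: 8.03
ee_pos: [578.3, -58.4, 80.8]
ee_rot: [-179.7, -0.1, -15.9]
force: [1.2, 7.4, 1.2]
gripper_width: 49.5
time_s: 8.37
ee_pos: [578.3, -58.4, 80.7]
ee_rot: [-179.7, -0.1, -15.9]
force: [1.9, 7.6, 1.4]
gripper_width: 49.4
(array([-0.2 ,  0.24,  0.27]), np.float64(-0.02)) (array([-3.93,  0.24,  0.27]), np.float64(-0.02))
```

```bash
python3 -m inch '[{"x":-0.5,"y":-0.1,"z":0,"yaw":0,"gripper":-1},{"x":-0.5,"y":-0.1,"z":0,"yaw":0,"gripper":-1},{"x":-0.5,"y":0,"z":0,"yaw":0,"gripper":-1},{"x":-0.5,"y":0,"z":0,"yaw":0,"gripper":-1},{"x":-0.5,"y":0,"z":0,"yaw":0,"gripper":-1},{"x":-0.5,"y":0,"z":0,"yaw":0,"gripper":-1},{"x":-0.5,"y":0,"z":0,"yaw":0,"gripper":-1},{"x":-0.2,"y":0,"z":0,"yaw":0,"gripper":-1},{"x":0,"y":0,"z":0,"yaw":0,"gripper":-1},{"x":0,"y":0,"z":0,"yaw":0,"gripper":-1},{"x":0,"y":0,"z":0,"yaw":0,"gripper":-1}]'; python3 -c "
from h import *;print(delta((np.load('T.npy')[3],0),78))
import pickle
d,im=grab('side'); pickle.dump(d,open('s3.pkl','wb'));a=cv2.resize(im[290:370,310:400],None,fx=7,fy=7,interpolation=2)
d,im=grab('top','t3full.png'); pickle.dump(d,open('t3.pkl','wb'));b=cv2.resize(im[190:310,310:400],None,fx=4,fy=4,interpolation=2)
cv2.imwrite('pics/s3.png',a)"
```

```text
time_s: 9.28
ee_pos: [545.2, -48.8, 80.8]
ee_rot: [-179.9, -0.4, -15.9]
force: [5.5, 0.8, -4.3]
gripper_width: 49.7
(array([-0.49,  0.26,  0.27]), np.float64(-0.02))
```

View pics/s3.png

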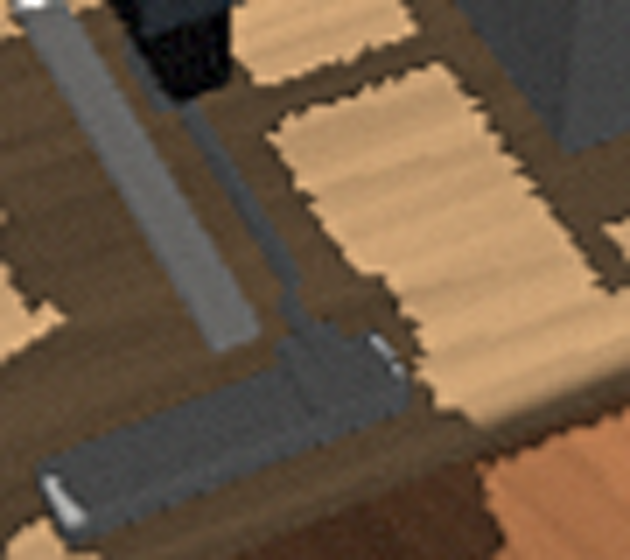

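The index arm's end is at about (286,285) in the crop and the mark tip at about (295,300), so they nearly meet. I'll quantify the gap against projected offsets.

Run:
```python
from h import *
import pickle
p=np.load("T.npy");T=p[:3];s=pickle.load(open("s3.pkl","rb"));m=p[3]
o=np.array([310,290])
print("mark",((proj(s,w(T,[m,-79,31]))-o)*7).round())
for e in(-6,-3,0,3,6): print(e,((proj(s,w(T,[[m+e,-75,31],[m+e,-40,31]]))-o)*7).round().tolist())
f=cv2.cvtColor(s["pixels"],4)[312:352,330:375]
f=cv2.convertScaleAbs(cv2.resize(f,None,fx=16,fy=14.5,interpolation=2),alpha=1.9,beta=-30); cv2.imwrite("pics/s3z.png",f)
```

```text
mark [[292. 303.]]
-6 [[262.0, 300.0], [198.0, 195.0]]
-3 [[273.0, 295.0], [209.0, 191.0]]
0 [[284.0, 291.0], [220.0, 187.0]]
3 [[295.0, 286.0], [231.0, 183.0]]
6 [[307.0, 282.0], [242.0, 179.0]]
```

View pics/s3z.png

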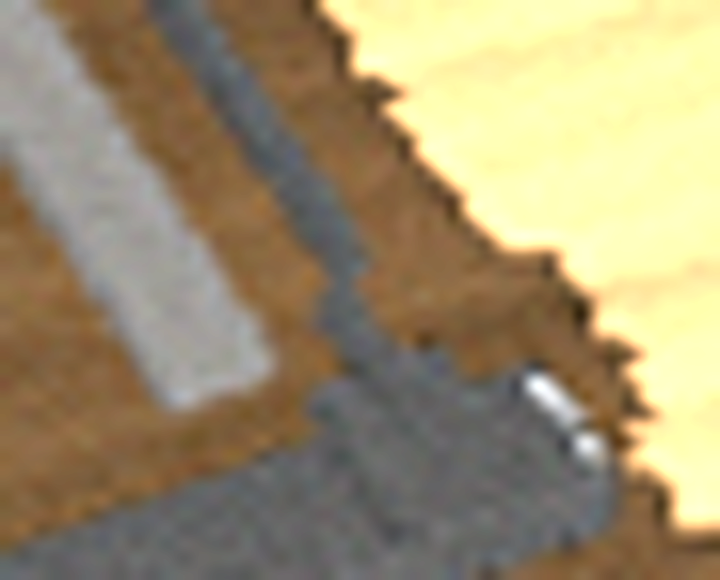

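The zoom shows the arm's end stepping about 3 mm short of the mark: the arm edge extrapolates to x≈387 and the mark edge is at ≈358. The measured pull of 34.4 mm against the expected 37.4 agrees. I'll pull 3 mm more.

```bash
python3 -m inch '[{"x":-0.16,"y":0,"z":0,"yaw":0,"gripper":-1},{"x":-0.16,"y":0,"z":0,"yaw":0,"gripper":-1},{"x":0,"y":0,"z":0,"yaw":0,"gripper":-1},{"x":0,"y":0,"z":0,"yaw":0,"gripper":-1},{"x":0,"y":0,"z":0,"yaw":0,"gripper":-1},{"x":0,"y":0,"z":0,"yaw":0,"gripper":-1}]'; python3 -c "
from h import *;print(delta((np.load('T.npy')[3],0),78))
d,im=grab('side'); a=cv2.resize(im[312:352,330:375],None,fx=16,fy=14.5,interpolation=2)
cv2.imwrite('pics/s4.png',cv2.convertScaleAbs(a,alpha=1.9,beta=-30))"
```

```text
time_s: 9.88
ee_pos: [542.3, -48.0, 80.8]
ee_rot: [-179.9, -0.4, -15.9]
force: [6.2, -0.7, -3.8]
gripper_width: 49.3
(array([-0.19,  0.26,  0.27]), np.float64(-0.02))
```

View pics/s4.png

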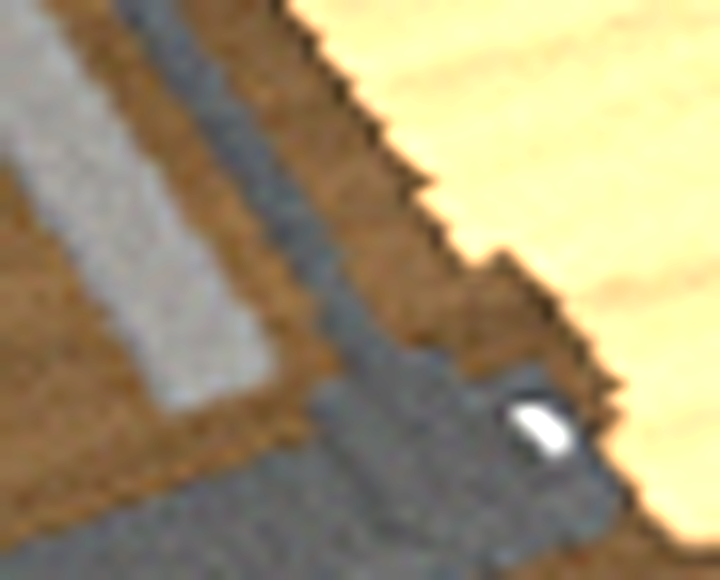

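The arm and mark blade now form one straight line with no step near (340,300). I'll hold briefly, confirm it is still, and hand in.

```bash
python3 -m inch '[{"x":0,"y":0,"z":0,"yaw":0,"gripper":-1},{"x":0,"y":0,"z":0,"yaw":0,"gripper":-1},{"x":0,"y":0,"z":0,"yaw":0,"gripper":-1},{"x":0,"y":0,"z":0,"yaw":0,"gripper":-1},{"x":0,"y":0,"z":0,"yaw":0,"gripper":-1},{"x":0,"y":0,"z":0,"yaw":0,"gripper":-1},{"x":0,"y":0,"z":0,"yaw":0,"gripper":-1},{"x":0,"y":0,"z":0,"yaw":0,"gripper":-1}]'; python3 -c "
from h import *
d,im=grab('side'); a=cv2.resize(im[150:390,220:480],None,fx=2.4,fy=2.4,interpolation=2)
cv2.imwrite('pics/s5.png',a)"
```

```text
time_s: 10.6
ee_pos: [542.3, -48.0, 80.7]
ee_rot: [-179.9, -0.4, -15.9]
force: [6.8, 0.1, -2.6]
gripper_width: 49.5
```

View pics/s5.png

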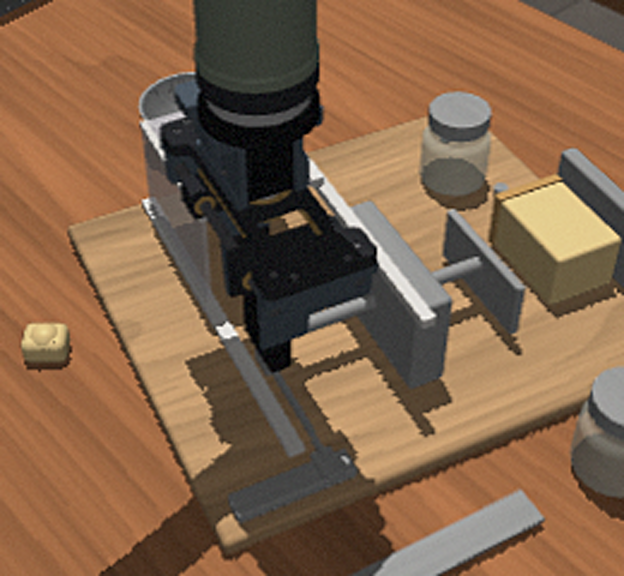

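The guard is still open, with its edge at the left, near crop (150,125). The handle is held, the jaw is off the sample, and the bystanders look unmoved.

```bash
python3 -c "
from h import *
print(env.job_done()); s=telemetry.state(); print(s['time_s'],s['ee_pos'],s['gripper_width'])"
```

```text
the job is handed in; nothing more can be done
None
the job is handed in; nothing more can be done
```

I slid the guard open to about 149.6 mm by its fin. Then I gripped the handle at 45 N across its 50 mm width and drew it out about 37 mm, until the index arm lined up with the mark. I handed the job in with the handle still gripped, at about 10.7 s on the robot's clock.

**Last checks:**
- **Alignment:** the close-up showed the index arm and the mark in one line. The measured travel of the gripper agreed, at 37.5 mm against an expected 37.4 mm. A first pull came up about 3 mm short, so I corrected it before handing in.
- **Holding still:** over the 0.7 s hold before hand-in, the gripper position did not change by more than 0.1 mm, and the opening stayed at about 49.5 mm, so the grip was not slipping.
- **Guard and other objects:** the guard still looked open, and the sample, crumb, jars and visible part of the knife looked unmoved. The wedge was outside the last picture and the bowl was mostly hidden behind the guard, so I did not check those two at the end.

**What disagreed:**
- The first fit of the deck corners came out about 2% small, roughly 2 pixels.
- The position worked out from the calibration still showed 1.9 mm left to pull at the end. It had read 2 mm off with the handle at rest too, so I took that as a fixed offset and trusted the direct view of the mark.

The hand-in reported no verdict, and the state could not be read after it.

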